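# Slide a T-bolt along its slot home into a bracket's fork

## Task

The light bearing bracket on the T-slot plate has been lined up and is ready for its hold-down bolt. Lower the T-bolt's head into the loading pocket of the plate's middle slot and slide the bolt along, head under the slot's lips, into the bracket's open fork, gently pushing it fully home until you feel it bear on the end of the fork's slot; do not force it or shift the bracket. Let go of the bolt there, still upright, and leave the coupling flange, hex key and valve where they lie.

Things in the scene. Friction and masses are not known exactly. Their poses are not given: they have to be found in the camera images.
- plate: grey cast-iron T-slot plate fixed to the bench, 360 mm along its x, 200 along y, 40 thick; origin at the centre of its underside. Three equal T-slots run along x at y = -66, 0 and +66 mm, each from an open loading pocket (x = -160 to -114 mm, 38 mm wide across y) to the +x end. The bolt slides in along +x
- pocket (a point): centre of the middle slot's loading pocket, on its floor, 13 mm above the bench; axes as the plate's. Pocket 46 mm along the slot, 38 mm across, its side walls equally far from the slot's centre line. The bolt's head on this floor has 5 mm of play to either side and 9 mm each way along the slot
- throat (a point): on the middle slot's centre line, level with the plate's top, where the slot leaves the pocket; axes as the plate's. The throat, open at the top, is 19 mm wide and 14 mm deep; under its two lips, 13 to 26 mm above the bench, the slot is 32 mm wide. Edges are square: a bolt over 1.5 mm off the centre line catches on the throat's corner
- bolt: loose steel T-bolt, 92 mm tall, about 0.34 kg, at first standing on the bench on its head; origin under the head's centre, z up. Head 28 x 28 x 11 mm, sides along x and y; shank 16 mm round; collar 31 mm round from z = 41 to 45; tall hexagon nut, fast on it, z = 45 to 75, 24 mm across flats, two flats facing +x and -x: grip these at z = 65 to 70, fingers before and behind it along the slot
- shank (a point): point on the bolt's axis 32 mm above the underside of its head; axes as the bolt's
- bracket: loose cast-aluminium bearing bracket, 1.35 kg, on the plate across the middle slot; origin under the middle of its base's front edge, x along the slot, away from the pocket. Base 10 mm thick, 150 wide; strap and screws on it, 22 mm high, from x = 9; upright 105 mm high from x = 62. A 10 mm thick, 58 mm wide zinc-plated fork sticks out in front. Pushed with over 7 to 10 N it slides off its place
- forkroot (a point): fixed on the bracket at x = -38 mm, mid thickness of the fork: where the bolt's axis is at home when the fork is set fully in. The fork is locked by the strap at any setting up to 36 mm farther out (towards the pocket), different each time and not reported: feel for it. Its slot is 22 mm wide and 38 mm long, mouth bevelled; the 16 mm shank bears on the slot's end wall
- coupling: loose aluminium coupling flange with a conical boss, 110 mm in diameter, 36 mm high, origin at the centre of its underside; stays where it is
- hexkey: loose L-shaped steel hex key lying flat, 110 x 35 mm, 10 mm thick, origin under the middle of its long leg; stays where it is
- valve: loose brass angle valve standing on the bench, 28 mm foot, 50 mm high, origin at the centre of its underside, outlet to its x; stays where it is
Not all that is in view belongs to the job. There is more than one size of the bolt; the job needs the largest.

How it is judged:
By the outcome, as a careful person would: the job done as asked, in the order asked, and still so for the second after the job is handed in, with the robot touching nothing.
It also fails if it takes over 64 s, if anything falls off the work surface, if the arm or the gripper's body presses on something with over 40 N, if the wrist force passes 120 N, or if a joint passes its speed limit or range.

## Robot

A 6-joint arm with a two-finger parallel gripper is mounted at the origin on the work surface. World frame = base frame: x ahead of the robot, y to its left, z up, the work surface at z = 0. Lengths are in mm, angles in rad, forces in N, time in s.
With the tool pointing down it reaches from about 350 to 775 mm from the base axis. Payload 7.3 kg.
Tool frame: the origin (TCP) lies at the centre of the arm's flange, where the gripper is bolted on; the fingertips stand 178 mm ahead of it and the grasp point (between the pads) lies 159 mm ahead of it; z points along the fingers, y is the direction in which the jaws open and shut (so a half turn about z gives the same grasp; the last joint's range is limited). The gripper opens to 92 mm and grips with 3 to 60 N. Pads are 19 mm wide; open, the fingers measure 130 mm over their backs; the gripper's body (75 mm by 190 mm) begins 47 mm behind the grasp point.
Start: joints at [-1.494, 0.342, 1.524, -0, 1.275, -0.146], TCP at [116.025, -512.022, 404.741] pointing down, gripper open.
Joint ranges: [-2.53, 2.53], [-0.77, 2.02], [0.04, 2.7], [-1, 4.14], [0.28, 2.66], [-3.11, 3.11]. Speed limits (rad/s): [2.57, 2.57, 3.14, 3.14, 3.14, 3.14].

## Interface

Orientations are given as [roll, pitch, yaw] about the fixed x, y, z axes, in that order (R = Rz(yaw) Ry(pitch) Rx(roll)).
In Python, from plant import status, viewer, ticket gives the robot as it stands.
- The arm moves only by the tool play_rows, never from a script. Its argument "commands" is a list of rows, each an object with "offset": the shift along the tool's x, y, z in m, a list of three; "twist": the turn about the tool's z in degrees. A call has 1 to 5 rows; each row shifts and turns the commanded pose from where the row before left it, along the tool's axes as they then stand; what a row does not reach is not made up. A row lasts 1/10 s, in which the tool goes at most 50 mm and 8.59 degrees, less where a joint would pass 70% of its speed; a pose out of reach is approached as far as the arm can. A call with a gripper value outside its range is refused whole. "jaw" is the closure in counts, from 0 (fully open) to 255 (shut), set as the call begins (left out, the last holds). The fingers move at their own pace and stop on an object; the grip force is fixed at half the most. Time passes only in rows, so rows that do not move let the fingers close. It gives the time, the measured TCP pose, the force and the opening at its end, in the units of the state.
- status.get_obs(): the state, without advancing time (a new reading comes with each control period).
- viewer.capture(name): name is "scene" or "top" or "wrist"; returns the picture (400x640x3 uint8, red, green, blue); there is no depth.
- viewer.camera_params(name): a dict with "fov_y" (degrees; the focal length in pixels is half the picture's height over the tangent of half this angle, whatever the lens; pixels are square), "cx", "cy" (the principal point, pixels), "D" ([k1, k2, p1, p2, k3] as OpenCV has them; the pictures are not rectified), "rvec" (rotation vector, rad) and "tvec" (3), from world to camera coordinates, as OpenCV has them; the wrist camera has in their place "T_tool_cam" (4x4, takes a point from camera to tool coordinates, whose origin is the TCP and whose axes are the flange's). Camera axes: x right, y down, z forward; pixel columns grow to the right and rows downward; lengths in mm; the calibration is good to about 2 mm. A picture is of the moment at which its call begins: read the wrist's pose just before it. camera_params takes no time and is no camera call.
- ticket.close_job(): hands the job in, once; it reports no verdict.
The state is a dict: "time": time; "joint_positions": joint angles; "dq": joint speeds; "tau": joint torques, N m; "tool_pos": TCP position; "tcp_rot": TCP orientation; "contact_force": force on the tool from outside, world axes, zero at the start; "moment": the same for the moment, N m; "grip_width": finger opening in mm.
Only numpy, scipy, OpenCV 4.12 (cv2) and the standard library are available. Lean on these libraries where they do the work, as an engineer would, in place of code of your own. Each camera call takes 0.05 s, during which the arm holds its last target.

## Working session

There is one attempt and no reset: what is moved stays moved. The work goes in short steps, Python scripts to look and compute and a tool call to move; the robot and the scene stay as the last step left them, time stands still between calls to the robot, and variables do not carry over. Pictures are saved under pics/ and viewed, and the job is handed in when it is done.

Besides the shell and the picture viewer there is one more tool, called after ">>>" as name([rows], argument=value, ...), one row to a line, values as JSON. play_rows: Moves the arm, as the interface text tells. Its arguments: {"type":"object","properties":{"commands":{"type":"array"},"jaw":{"type":"number"}},"required":["commands"]}

```bash
ls; mkdir -p pics; cat > h.py <<'E'
import numpy as np, cv2, json
from scipy.spatial.transform import Rotation as R
from plant import status, viewer, ticket
def cam(name,obs=None):
    p=viewer.camera_params(name); h=400
    f=h/2/np.tan(np.radians(p["fov_y"])/2)
    K=np.array([[f,0,p["cx"]],[0,f,p["cy"]],[0,0,1]]); D=np.array(p["D"],float)
    if name=="wrist":
        obs=obs or status.get_obs()
        T=np.eye(4); T[:3,:3]=R.from_euler('xyz',obs["tcp_rot"]).as_matrix(); T[:3,3]=obs["tool_pos"]
        C=T@np.array(p["T_tool_cam"]); Rcw=C[:3,:3]; o=C[:3,3]
    else:
        Rw=cv2.Rodrigues(np.array(p["rvec"],float))[0]; Rcw=Rw.T; o=-Rw.T@np.array(p["tvec"],float).ravel()
    return dict(K=K,D=D,R=Rcw,o=o)
def ray(c,uv):
    n=cv2.undistortPoints(np.array([[uv]],float),c["K"],c["D"])[0,0]
    d=c["R"]@np.array([n[0],n[1],1]); return c["o"],d/np.linalg.norm(d)
def onz(c,uv,z):
    o,d=ray(c,uv); return o+d*(z-o[2])/d[2]
def tri(rays):
    A=np.zeros((3,3));b=np.zeros(3)
    for o,d in rays:
        P=np.eye(3)-np.outer(d,d);A+=P;b+=P@o
    x=np.linalg.solve(A,b); return x,[np.linalg.norm((np.eye(3)-np.outer(d,d))@(x-o)) for o,d in rays]
def proj(c,X):
    Rw=c["R"].T; return cv2.projectPoints(np.array(X,float).reshape(-1,3),cv2.Rodrigues(Rw)[0],-Rw@c["o"],c["K"],c["D"])[0].reshape(-1,2)
def snap(name,fn):
    obs=status.get_obs(); im=viewer.capture(name); c=cam(name,obs)
    cv2.imwrite("pics/"+fn+".png",im[:,:,::-1]); np.save("pics/"+fn+".npy",c,allow_pickle=True); return im,c
def load(fn):
    return cv2.imread("pics/"+fn+".png")[:,:,::-1], np.load("pics/"+fn+".npy",allow_pickle=True).item()
E
python3 - <<'E'
from h import *
print(status.get_obs())
for n in("scene","top","wrist"):
    im,c=snap(n,n+"0"); print(n,c["o"],c["K"][0,0],c["R"][:,2],c["D"])
E
```

```text
pics
{'time': 0.0, 'joint_positions': array([-1.49397226e+00,  3.42727453e-01,  1.52500560e+00, -3.02166832e-06,
        1.27537751e+00, -1.46013248e-01]), 'dq': array([ 0.00064957, -0.00064694,  0.0003981 , -0.00296742, -0.00051537,
       -0.00078992]), 'tau': array([-1.76540649e-03, -4.31245565e+01, -2.44220263e+01,  7.16583082e-02,
        5.58322587e-02, -9.73074975e-05]), 'tool_pos': array([ 116.02835054, -511.88644185,  404.04627787]), 'tcp_rot': array([-3.14009047e+00, -2.17989797e-04,  2.22838035e-01]), 'contact_force': array([ 0.52930926, -0.05891708, -0.11924939]), 'moment': array([ 0.01392337, -0.0597644 ,  0.01406355]), 'grip_width': 91.99469053313159}
scene [1219.48199934 -360.31444625  808.74699422] 441.0029320179924 [-0.6043693   0.40023831 -0.68887375] [-0.10548556  0.          0.          0.          0.        ]
top [ 316.46381802   51.75453386 1184.42298347] 373.1293104846715 [ 0.18709388  0.02094133 -0.9821188 ] [0.00371474 0.         0.         0.         0.        ]
wrist [ 193.59150483 -493.27692429  385.25220843] 289.73848024909995 [-0.28704099 -0.06341843 -0.9558167 ] [-0.04857626  0.          0.          0.          0.        ]
```

View pics/scene0.png

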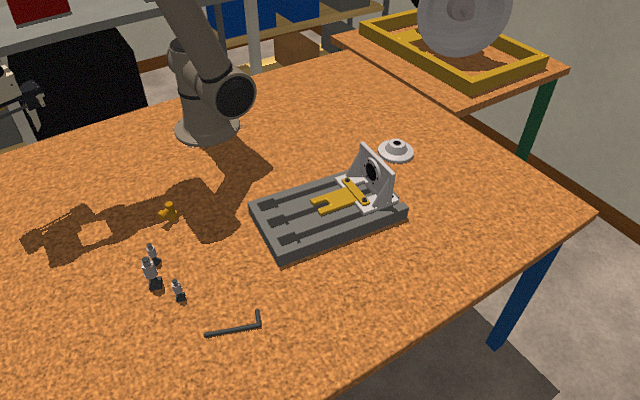

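View pics/top0.png

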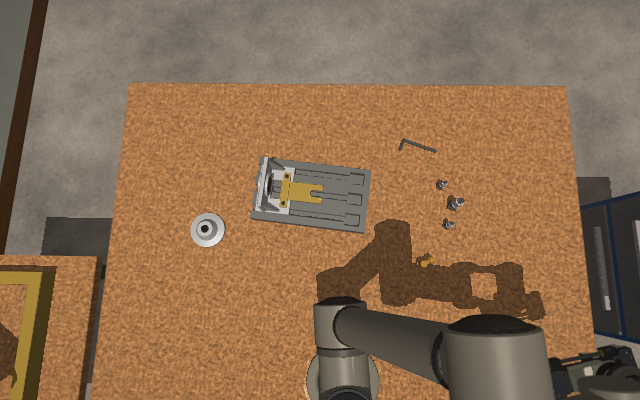

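View pics/wrist0.png

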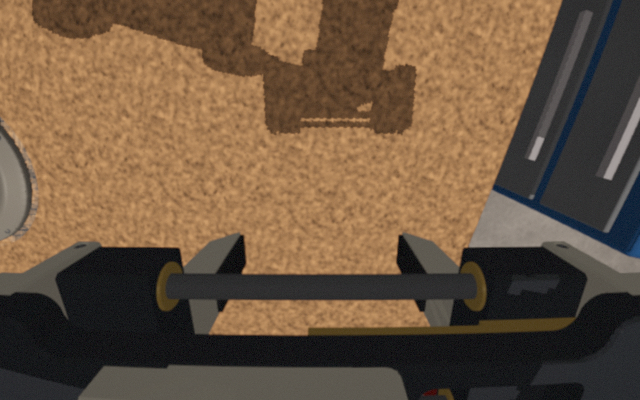

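The scene shows three bolts (about 149,272 largest; 152,254; 179,290) and the plate at (330,215). The top view shows the bolts at (456,203), (442,184) and (448,224), with the pocket end of the plate towards them. I'll zoom in next.

```bash
python3 - <<'E'
from h import *
im,c=load("top0"); a=cv2.resize(im[140:270,240:480],None,fx=3.3,fy=3.3,interpolation=cv2.INTER_CUBIC); cv2.imwrite("pics/tz.png",a[:,:,::-1])
im,c=load("scene0"); a=cv2.resize(im[130:310,130:420],None,fx=2.7,fy=2.7,interpolation=cv2.INTER_CUBIC); cv2.imwrite("pics/sz.png",a[:,:,::-1])
ct,cs=load("top0")[1],load("scene0")[1]
for n,u in dict(bL=(456,205),bA=(442,184),bB=(448,224),valve=(424,261)).items(): print(n,onz(ct,u,10))
for n,u in dict(bL=(155,289),bA=(152,263),bB=(181,299),valve=(168,222)).items(): print(n,onz(cs,u,0))
E
```

```text
bL [ 529.09276975 -356.99846541   10.        ]
bA [ 596.83532262 -315.69731915   10.        ]
bB [ 467.97022064 -329.09212412   10.        ]
valve [ 351.58664044 -250.28782502   10.        ]
bL [ 542.85063799 -352.59632425    0.        ]
bA [ 4.66146883e+02 -3.34625639e+02 -1.13686838e-13]
bB [ 599.52400465 -311.80906049    0.        ]
valve [ 356.07421234 -256.39504699    0.        ]
```

View pics/tz.png

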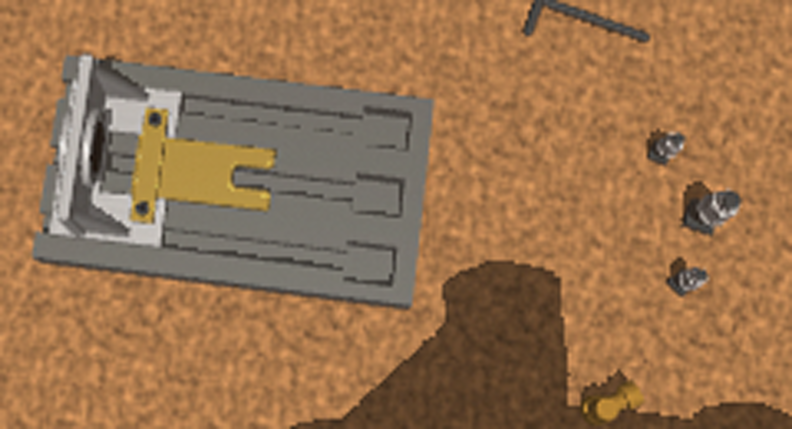

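View pics/sz.png

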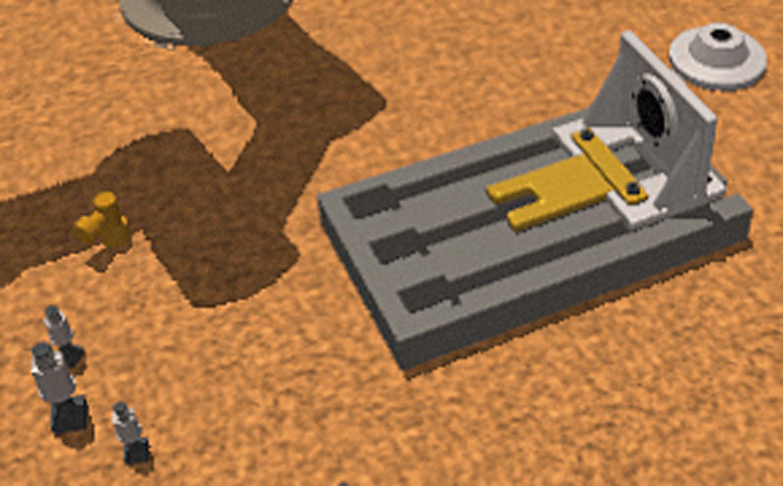

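>>> play_rows([
  {"offset":[0.046,-0.004,0],"twist":0},
  {"offset":[0.046,-0.004,0],"twist":0},
  {"offset":[0.046,-0.004,0],"twist":0},
  {"offset":[0.046,-0.004,0],"twist":0},
  {"offset":[0.046,-0.004,0],"twist":0},
])

```text
time: 0.65
tool_pos: [337.5, -440.8, 404.5]
tcp_rot: [-3.141, 0.0, 0.223]
contact_force: [1.1, -0.4, 0.7]
grip_width: 91.6
```

>>> play_rows([
  {"offset":[0.046,-0.004,0],"twist":0},
  {"offset":[0.046,-0.004,0],"twist":0},
  {"offset":[0.046,-0.004,0],"twist":0},
  {"offset":[0.046,-0.004,0],"twist":0},
  {"offset":[0.0,0,0],"twist":0},
])

```text
time: 1.15
tool_pos: [516.2, -382.7, 403.5]
tcp_rot: [-3.14, -0.001, 0.228]
contact_force: [-0.2, 0.1, -0.7]
grip_width: 91.8
```

```bash
python3 - <<'E'
from h import *
print(status.get_obs()["tool_pos"],status.get_obs()["tcp_rot"],status.get_obs()["contact_force"],np.abs(status.get_obs()["dq"]).max())
im,c=snap("wrist","w1")
im,c=snap("top","top1")
im,c=snap("scene","scene1")
E
```

```text
[ 516.22124357 -382.65886409  403.47267675] [-3.14032402e+00 -1.28493046e-03  2.28266919e-01] [-0.21953339  0.07984277 -0.72103139] 0.07447753352553226
```

View pics/w1.png

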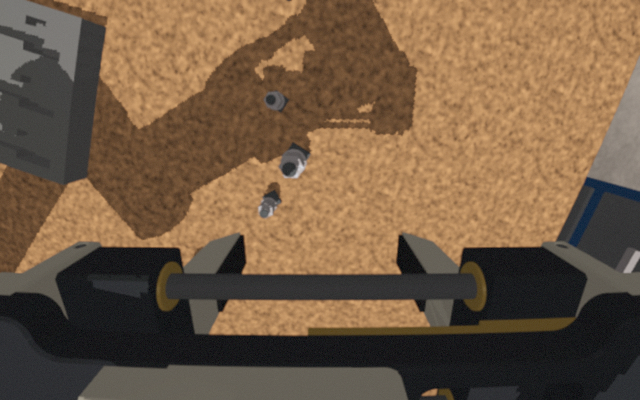

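```bash
python3 - <<'E'
from h import *
ct=load("top0")[1]
for n,u in dict(pc1=(432,100),pc2=(410,305),far2=(45,235),far1=(70,60),mouthA=(275,150),mouthB=(268,208),pk_a=(358,175),pk_b=(405,181),pk_c=(401,215),pk_d=(355,209)).items():
    u=np.array(u)/3.3+[240,140]; print(n,onz(ct,u,50 if 'mouth' in n else 40).round(1))
c=load("w1")[1]
for n,u in dict(bL=(293,163)).items(): print(n,onz(c,u,75), onz(ct,(458,201),92))
im,_=load("w1"); a=cv2.resize(im[80:230,220:350],None,fx=4,fy=4,interpolation=cv2.INTER_CUBIC); cv2.imwrite("pics/wz.png",a[:,:,::-1])
E
```

```text
pc1 [630.7 -84.8  40. ]
pc2 [433.6 -63.3  40. ]
far2 [493.5 280.2  40. ]
far1 [665.5 265.   40. ]
mouthA [576.9  64.6  50. ]
mouthB [521.1  70.2  50. ]
pk_a [556.1 -14.4  40. ]
pk_b [551.  -58.8  40. ]
pk_c [518.3 -55.   40. ]
pk_d [523.3 -11.7  40. ]
bL [ 534.31026229 -346.07271306   75.        ] [ 526.36509106 -334.91021901   92.        ]
```

View pics/wz.png

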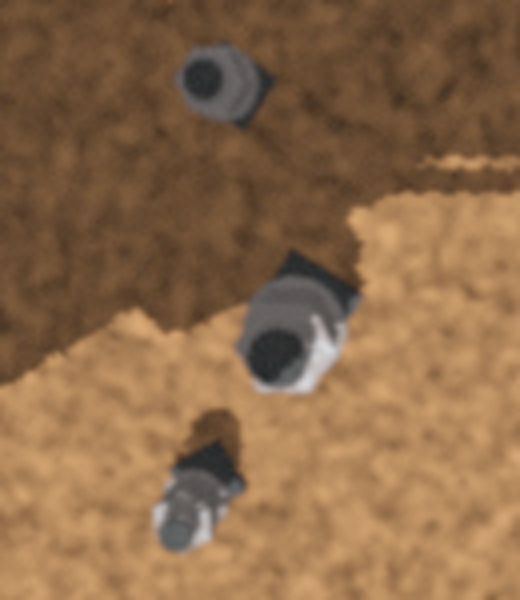

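>>> play_rows([
  {"offset":[-0.006,-0.012,0.04],"twist":0},
  {"offset":[-0.006,-0.013,0.04],"twist":0},
  {"offset":[0.0,0,0],"twist":0},
  {"offset":[0.0,0,0],"twist":0},
])

```text
time: 1.7
tool_pos: [494.1, -364.9, 325.9]
tcp_rot: [3.141, -0.0, 0.221]
contact_force: [0.2, -0.7, 1.2]
grip_width: 91.9
```

```bash
python3 - <<'E'
from h import *
print(status.get_obs()["tool_pos"],status.get_obs()["tcp_rot"],np.abs(status.get_obs()["dq"]).max())
im,c=snap("wrist","w2")
print(status.get_obs()["tool_pos"])
a=cv2.resize(im[0:240,180:440],None,fx=2.5,fy=2.5,interpolation=cv2.INTER_CUBIC); cv2.imwrite("pics/w2z.png",a[:,:,::-1])
E
```

```text
[ 494.08472897 -364.8570741   325.87618723] [ 3.14087552e+00 -1.84045772e-04  2.21260717e-01] 0.0742164517217026
[ 494.74816157 -365.23368002  327.25609108]
```

View pics/w2z.png

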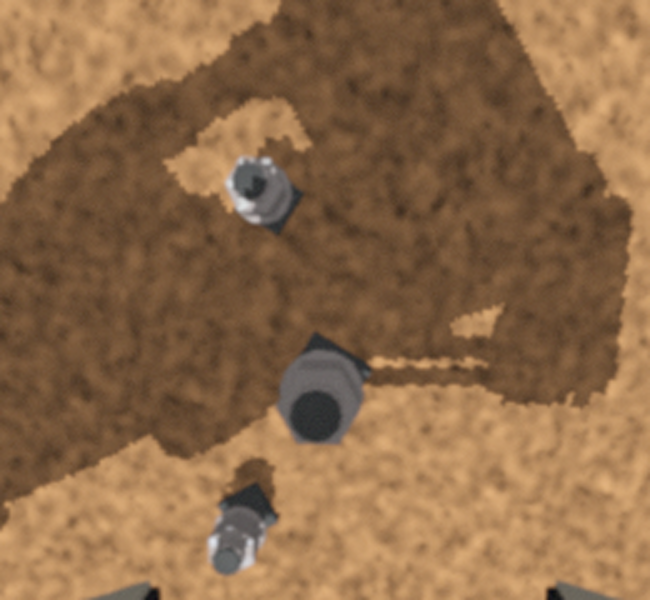

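>>> play_rows([
  {"offset":[0,0,0],"twist":8.2},
  {"offset":[0,0,0],"twist":8.2},
  {"offset":[0.0,0,0],"twist":8.2},
  {"offset":[0.0,0,0],"twist":8.1},
  {"offset":[0.0,0,0],"twist":0},
])

```text
time: 2.25
tool_pos: [495.2, -365.0, 327.7]
tcp_rot: [3.139, -0.005, -0.35]
contact_force: [-0.6, 0.5, 0.0]
grip_width: 91.9
```

>>> play_rows([
  {"offset":[0,0,0],"twist":0},
  {"offset":[0,0,0],"twist":0},
])

```text
time: 2.45
tool_pos: [494.8, -364.2, 325.8]
tcp_rot: [3.141, -0.002, -0.345]
contact_force: [-0.2, 0.2, -0.1]
grip_width: 91.9
```

```bash
python3 - <<'E'
from h import *
print(status.get_obs()["tool_pos"],status.get_obs()["tcp_rot"],np.abs(status.get_obs()["dq"]).max())
im,c=snap("wrist","w3")
print(status.get_obs()["tool_pos"])
a=cv2.resize(im[0:240,150:410],None,fx=2.5,fy=2.5,interpolation=cv2.INTER_CUBIC); cv2.imwrite("pics/w3z.png",a[:,:,::-1])
E
```

```text
[ 494.77555725 -364.17921883  325.83023841] [ 3.14068518e+00 -1.88998505e-03 -3.45419171e-01] 0.012572035461112756
[ 494.730877   -364.02086224  325.47761903]
```

View pics/w3z.png

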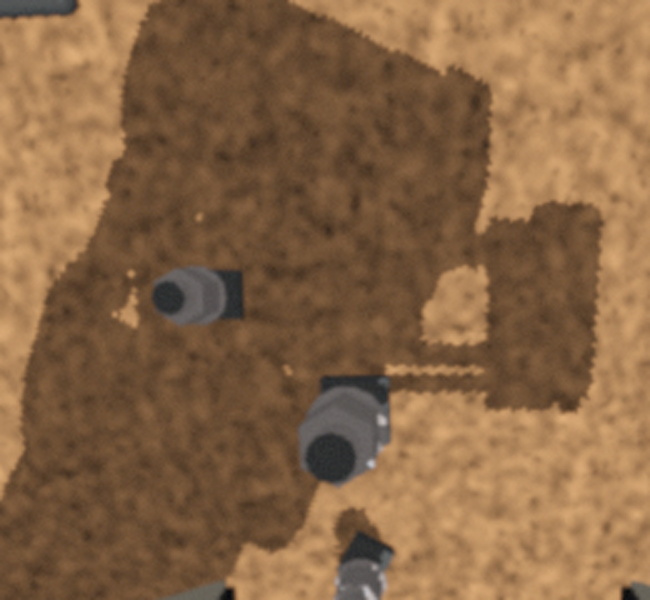

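```bash
python3 - <<'E'
from h import *
c2=load("w2")[1];c3=load("w3")[1];cs=load("scene1")[1]
P,e=tri([ray(c2,(306.4,166)),ray(c3,(282,182.8))]);print(P,e)
print(onz(c2,(306.4,166),92),onz(c3,(282,182.8),92))
im=load("scene1")[0]; a=cv2.resize(im[230:310,110:210],None,fx=6,fy=6,interpolation=cv2.INTER_CUBIC); cv2.imwrite("pics/s1z.png",a[:,:,::-1])
# head edge in w3 : corners of head top
for u in [(321,377),(390,376)]:
    print(onz(c3,np.array(u)/2.5+[150,0],11))
im,c=load("w3")
g=cv2.cvtColor(im,cv2.COLOR_RGB2HSV); print(g[183,282],g[155,285],g[170,290])
E
```

```text
[ 530.26383532 -344.65291797   91.91318929] [np.float64(0.0938684423470024), np.float64(0.0938684423469247)]
[ 530.37602454 -344.65772006   92.        ] [ 530.18441482 -344.66361732   92.        ]
[ 547.69071791 -336.56515642   11.        ]
[ 538.50331092 -363.16318126   11.        ]
[100  16  48] [171  18 100] [  0  17 106]
```

View pics/s1z.png

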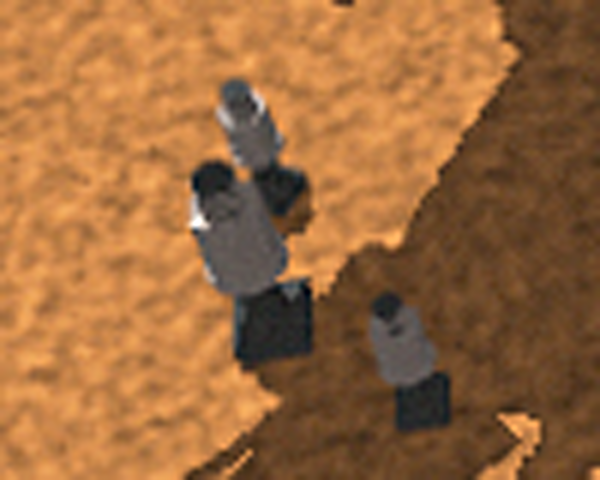

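>>> play_rows([
  {"offset":[0.0135,-0.015,0],"twist":0},
  {"offset":[0.0135,-0.015,0],"twist":0},
  {"offset":[0,0,0.03],"twist":0},
  {"offset":[0,0,0],"twist":0},
  {"offset":[0,0,0],"twist":0},
])

```text
time: 3.0
tool_pos: [530.1, -344.8, 294.6]
tcp_rot: [-3.141, 0.001, -0.347]
contact_force: [0.8, 0.6, 0.1]
grip_width: 92.0
```

```bash
python3 - <<'E'
from h import *
print(status.get_obs()["tool_pos"],status.get_obs()["tcp_rot"],status.get_obs()["contact_force"])
im,c=snap("wrist","w4"); print(proj(c,[530.3,-344.8,92]))
print(status.get_obs()["tool_pos"])
E
```

```text
[ 530.08807683 -344.79556473  294.59509042] [-3.14126307e+00  1.47443773e-03 -3.47146880e-01] [0.80287027 0.63414915 0.13646993]
[[322.12528628 230.22863066]]
[ 530.19437857 -345.07926684  295.49527646]
```

View pics/w4.png

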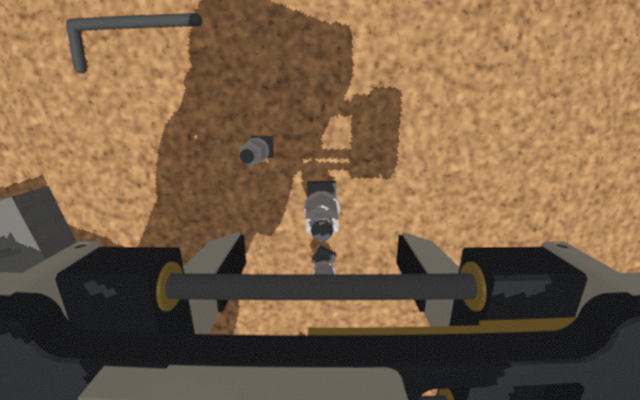

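The bolt's top is at (321,228), where I predicted it, centred between the fingers. I'll lower and close.

>>> play_rows([
  {"offset":[0,0,0.034],"twist":0},
  {"offset":[0,0,0.034],"twist":0},
  {"offset":[0,0,0],"twist":0},
  {"offset":[0,0,0],"twist":0},
  {"offset":[0,0,0],"twist":0},
])

```text
time: 3.55
tool_pos: [530.8, -345.5, 229.4]
tcp_rot: [3.14, -0.004, -0.348]
contact_force: [0.1, -0.5, 1.2]
grip_width: 91.8
```

>>> play_rows([
  {"offset":[0,0,0],"twist":0},
  {"offset":[0,0,0],"twist":0},
  {"offset":[0,0,0],"twist":0},
  {"offset":[0,0,0],"twist":0},
  {"offset":[0,0,0],"twist":0},
], jaw=255)

```text
time: 4.05
tool_pos: [530.2, -344.7, 226.8]
tcp_rot: [3.141, -0.0, -0.348]
contact_force: [-0.1, 0.7, 0.5]
grip_width: 56.7
```

>>> play_rows([
  {"offset":[0,0,0],"twist":0},
  {"offset":[0,0,0],"twist":0},
  {"offset":[0,0,0],"twist":0},
  {"offset":[0,0,0],"twist":0},
  {"offset":[0,0,0],"twist":0},
])

```text
time: 4.55
tool_pos: [530.2, -344.8, 226.7]
tcp_rot: [3.142, 0.0, -0.348]
contact_force: [-0.4, -0.0, -1.0]
grip_width: 23.9
```

```bash
python3 - <<'E'
from h import *
o=status.get_obs();print(o["tool_pos"],o["tcp_rot"],o["contact_force"],o["moment"],o["grip_width"])
E
```

```text
[ 530.19663562 -344.75275745  226.66598053] [ 3.14151070e+00  4.71513056e-05 -3.47951611e-01] [-0.35698887 -0.02768941 -1.01463323] [-0.02029635  0.02766355 -0.00336847] 23.94388610741813
```

>>> play_rows([
  {"offset":[0,0,-0.03],"twist":0},
  {"offset":[0,0,-0.04],"twist":0},
  {"offset":[0,0,-0.04],"twist":-6.8},
  {"offset":[0,0,0],"twist":-6.8},
  {"offset":[0,0,0],"twist":0},
])

```text
time: 5.05
tool_pos: [530.2, -344.6, 337.5]
tcp_rot: [3.141, -0.001, -0.109]
contact_force: [0.2, -0.1, -4.2]
grip_width: 23.7
```

>>> play_rows([
  {"offset":[-0.01,-0.03,0],"twist":0},
  {"offset":[-0.01,-0.05,0],"twist":0},
  {"offset":[-0.01,-0.05,0],"twist":0},
  {"offset":[-0.01,-0.05,0],"twist":0},
  {"offset":[-0.01,-0.05,0],"twist":0},
])

```text
time: 5.55
tool_pos: [505.2, -112.6, 335.1]
tcp_rot: [-3.141, 0.003, -0.115]
contact_force: [1.4, 1.1, -2.9]
grip_width: 23.6
```

>>> play_rows([
  {"offset":[-0.01,-0.03,0],"twist":0},
  {"offset":[0,0,0],"twist":0},
  {"offset":[0,0,0],"twist":0},
  {"offset":[0,0,0],"twist":0},
])

```text
time: 5.95
tool_pos: [499.8, -84.4, 336.0]
tcp_rot: [3.141, 0.001, -0.113]
contact_force: [-0.1, 0.1, -3.2]
grip_width: 23.5
```

```bash
python3 - <<'E'
from h import *
o=status.get_obs();print(o["tool_pos"],o["tcp_rot"],o["contact_force"],o["moment"],o["grip_width"])
im,c=snap("wrist","w5");print(status.get_obs()["tool_pos"])
E
```

```text
[499.75053814 -84.43298627 336.02862673] [ 3.14137312e+00  1.03215180e-03 -1.12586707e-01] [-0.11117054  0.09321836 -3.21024936] [0.02751474 0.01941628 0.01727035] 23.53438882917479
[499.77215028 -84.68164516 336.13654894]
```

View pics/w5.png

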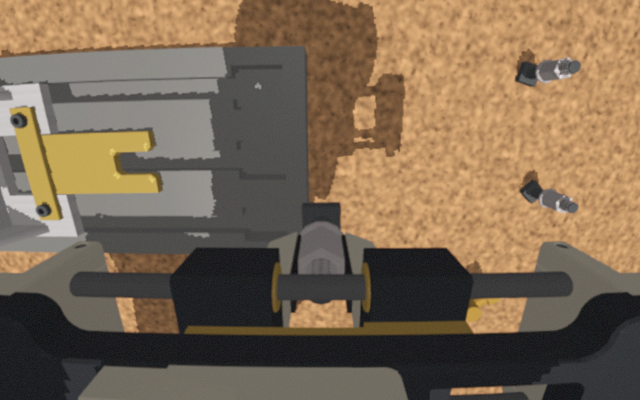

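>>> play_rows([
  {"offset":[-0.005,-0.04,0],"twist":0},
  {"offset":[-0.005,-0.04,0],"twist":0},
  {"offset":[0,0,0],"twist":0},
  {"offset":[0,0,0],"twist":0},
  {"offset":[0,0,0],"twist":0},
])

```text
time: 6.5
tool_pos: [498.8, -4.3, 336.5]
tcp_rot: [3.141, -0.0, -0.112]
contact_force: [0.0, 0.7, -3.5]
grip_width: 24.1
```

```bash
python3 - <<'E'
from h import *
o=status.get_obs();print(o["tool_pos"],o["tcp_rot"],o["contact_force"],o["moment"],o["grip_width"])
im,c=snap("wrist","w6");print(status.get_obs()["tool_pos"])
def z(im,x0,x1,y0,y1,f,n):
    a=im[y0:y1,x0:x1].astype(float); a=np.clip((a/255)**.6*255,0,255).astype(np.uint8)
    cv2.imwrite("pics/"+n+".png",cv2.resize(a,None,fx=f,fy=f,interpolation=cv2.INTER_CUBIC)[:,:,::-1])
z(im,100,420,30,260,2.5,"w6z"); z(load("w5")[0],0,320,30,260,2.5,"w5z")
E
```

```text
[498.79707092  -4.27561437 336.54381004] [ 3.14102331e+00 -3.86611042e-05 -1.12210660e-01] [ 0.00922311  0.66012834 -3.49877705] [0.01769043 0.0372166  0.01821371] 24.11176895096687
[498.76659221  -4.36828705 336.55855802]
```

View pics/w6z.png

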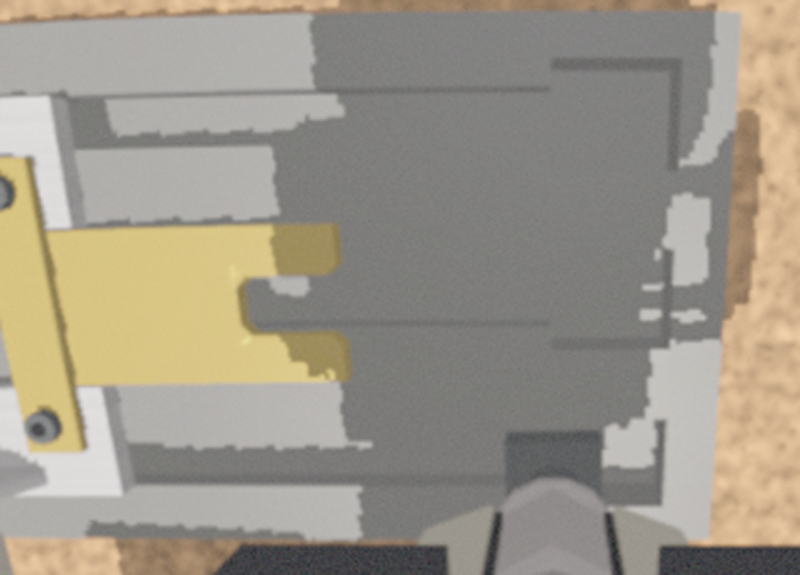

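View pics/w5z.png

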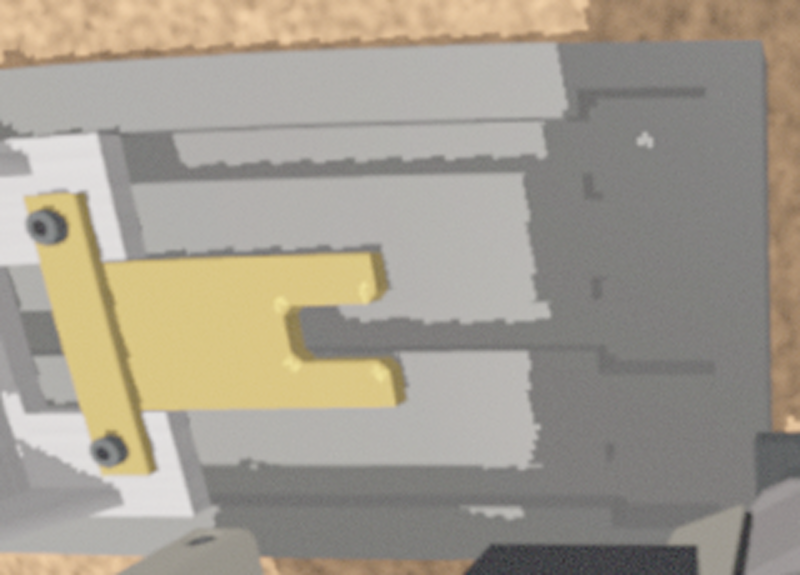

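```bash
python3 - <<'E'
from h import *
for fn,segs in dict(w6=[("mid",[(255,265),(275,285),(295,305),(310,318)],(150,168)),("midpk",[(324,330),(336,342),(350,356)],(158,176)),("top",[(255,265),(280,290),(300,310)],(56,74)),("toppk",[(325,335),(345,355)],(46,64)),("edge",[(240,250),(300,310),(360,370)],(26,44))],
  w5=[("mid",[(180,190),(200,210),(220,230)],(160,178)),("midpk",[(250,260),(270,280)],(168,186)),("toppk",[(245,255),(260,270)],(58,76))]).items():
    im,c=load(fn); g=cv2.cvtColor(np.ascontiguousarray(im),cv2.COLOR_RGB2GRAY).astype(float)
    for n,cols,(r0,r1) in segs:
        for a,b in cols: print(fn,n,a,b,r0,g[r0:r1,a:b].mean(1).round().astype(int))
im,c=load("w6"); g=cv2.cvtColor(np.ascontiguousarray(im),cv2.COLOR_RGB2GRAY).astype(float)
for r in[(130,138),(145,155),(160,166)]: print("end",r,358,g[r[0]:r[1],358:376].mean(0).round().astype(int))
for r in[(60,66),(75,82),(85,92)]: print("endtop",r,360,g[r[0]:r[1],360:378].mean(0).round().astype(int))
im,c=load("w5"); g=cv2.cvtColor(np.ascontiguousarray(im),cv2.COLOR_RGB2GRAY).astype(float)
for r in[(142,148),(170,176)]: print("sh",r,232,g[r[0]:r[1],232:250].mean(0).round().astype(int))
E
```

```text
w6 mid 255 265 150 [78 77 77 77 77 77 77 76 68 67 71 76 77 76 76 76 76 77]
w6 mid 275 285 150 [78 77 77 77 77 78 78 75 70 66 72 76 78 77 77 78 76 76]
w6 mid 295 305 150 [78 78 78 78 78 78 78 76 70 68 72 76 78 76 76 77 77 77]
w6 mid 310 318 150 [77 77 78 78 78 78 77 75 70 67 72 76 77 78 78 77 77 76]
w6 midpk 324 330 158 [77 76 77 77 77 78 76 69 66 65 65 67 74 76 76 76 76 76]
w6 midpk 336 342 158 [77 78 77 78 78 77 76 69 67 65 65 68 75 76 77 75 78 78]
w6 midpk 350 356 158 [78 78 78 77 78 78 74 69 65 65 66 69 74 76 75 76 77 77]
w6 top 255 265 56 [82 82 82 82 81 81 82 81 77 69 66 73 80 81 81 80 81 80]
w6 top 280 290 56 [84 83 83 83 83 82 83 82 76 68 68 77 81 83 84 82 82 83]
w6 top 300 310 56 [86 85 85 84 85 84 84 82 76 67 68 77 83 83 82 84 83 83]
w6 toppk 325 335 46 [85 85 85 85 86 84 81 68 62 61 61 65 75 82 83 82 83 83]
w6 toppk 345 355 46 [85 85 84 84 85 85 81 69 62 62 61 65 74 81 83 83 83 82]
w6 edge 240 250 26 [85 84 85 85 86 89 90 92 90 84 81 82 82 82 82 82 81 81]
w6 edge 300 310 26 [85 86 88 91 94 94 93 93 88 86 85 85 84 86 85 84 85 85]
w6 edge 360 370 26 [87 82 82 84 86 86 85 86 8
[... 533 characters left out ...]
 270 58 [86 86 86 86 85 85 79 69 64 65 68 78 83 84 84 84 84 84]
end (130, 138) 358 [ 78  78  78  88 110 109  92  71  62  63  76 116 147 156 156 156 156 155]
end (145, 155) 358 [97 98 97 98 97 95 83 68 62 62 67 76 80 80 81 80 81 85]
end (160, 166) 358 [75 75 76 75 75 73 67 62 62 64 74 81 79 77 76 77 76 76]
endtop (60, 66) 360 [82 82 82 83 83 82 83 77 67 62 62 65 71 80 83 82 82 82]
endtop (75, 82) 360 [81 82 82 82 82 82 81 73 64 60 61 68 78 82 82 82 82 81]
endtop (85, 92) 360 [ 80  82  81  81  81  81  78  67  62  61  63  71  79  82  81  85  95 113]
sh (142, 148) 232 [80 80 80 80 73 66 64 66 69 78 80 80 80 79 80 79 79 79]
sh (170, 176) 232 [78 77 78 78 79 78 74 70 64 65 67 69 70 70 73 75 75 76]
```

```bash
python3 - <<'E'
from h import *
c5,c6=load("w5")[1],load("w6")[1]
obs=[] # (cam,uv,'y',val)
for u,v in [(260,160.2),(280,160),(300,160),(314,160)]: obs.append((c6,(u,v),1,9.5,"mid6"))
for u,v in [(327,169.5),(339,169.4),(353,169.4)]: obs.append((c6,(u,v),1,19,"midpk6"))
for u,v in [(260,64.4),(285,64.1),(305,64.1)]: obs.append((c6,(u,v),1,-75.5,"top6"))
for u,v in [(330,52.6),(350,52.65)]: obs.append((c6,(u,v),1,-85,"toppk6"))
for u,v in [(185,170),(205,170),(225,170)]: obs.append((c5,(u,v),1,9.5,"mid5"))
for u,v in [(255,179.2),(275,179.1)]: obs.append((c5,(u,v),1,19,"midpk5"))
for u,v in [(250,64.8),(265,64.45)]: obs.append((c5,(u,v),1,-85,"toppk5"))
for u,v in [(368.85,134),(368.45,150),(367.6,163)]: obs.append((c6,(u,v),0,-160,"end6"))
for u,v in [(372.1,63),(371.5,78),(371.05,88)]: obs.append((c6,(u,v),0,-160,"endtop6"))
obs.append((c5,(236,145),0,-114,"sh5"))
from scipy.optimize import least_squares
def res(p,full=False):
    x0,y0,a,z=p; out=[]
    for c,u,k,v,n in obs:
        P=onz(c,u,z); d=P[:2]-[x0,y0]; l=(d[0]*np.cos(a)+d[1]*np.sin(a),-d[0]*np.sin(a)+d[1]*np.cos(a))
        out.append(l[k]-v)
    return np.array(out)
s=least_squares(res,[550,120,1.46,40],loss='soft_l1'); print(s.x,np.degrees(s.x[2]))
for o,r in zip(obs,res(s.x)): print(o[4],round(r,2),end='; ')
s2=least_squares(lambda p:res([*p,40.]),s.x[:3],loss='soft_l1'); print(s2.x)
x0,y0,a=s2.x
for o,r in zip(obs,res([*s2.x,40])): print(o[4],round(r,2),end='; ')
Rz=np.array([[np.cos(a),-np.sin(a)],[np.sin(a),np.cos(a)]])
print("pocket",Rz@[-137,0]+s2.x[:2])
np.save("plate.npy",s2.x)
# fork: slot edges & end at z=50
for n,c,u in [("mouth6a",c6,(100+338/2.5,30+270/2.5)),("mouth6b",c6,(100+349/2.5,30+340/2.5)),("end6",c6,(100+240/2.5,30+305/2.5)),("end5",c5,(287/2.5,30+335/2.5)),("s6a",c6,(100+300/2.5,30+276/2.5)),("s6b",c6,(100+290/2.5,30+333/2.5)),("s5a",c5,(330/2.5,30+305/2.5)),("s5b",c5,(340/2.5,30+360/2.5)),("o6a",c6,(100+200/2.5,30+226/2.5)),("o6b",c6,(100+200/2.5,30+384/2.5))]:
    P=onz(c,u,50)[:2]; print(n,P.round(1),(Rz.T@(P-s2.x[:2])).round(1))
E
```

```text
[554.90091712 105.83178776   1.45953954  41.06425083] 83.62545544730766
mid6 0.27; mid6 0.14; mid6 0.19; mid6 0.21; midpk6 -0.03; midpk6 -0.12; midpk6 -0.12; top6 -0.09; top6 -0.16; top6 -0.07; toppk6 0.06; toppk6 0.06; mid5 -0.16; mid5 -0.04; mid5 0.05; midpk5 -0.18; midpk5 -0.23; toppk5 0.18; toppk5 0.03; end6 0.16; end6 -0.12; end6 0.13; endtop6 -0.11; endtop6 -0.11; endtop6 -0.07; sh5 0.11; [554.81197562 105.72701886   1.45959689]
mid6 0.38; mid6 0.25; mid6 0.29; mid6 0.31; midpk6 0.12; midpk6 0.02; midpk6 0.02; top6 -0.32; top6 -0.38; top6 -0.3; toppk6 -0.2; toppk6 -0.19; mid5 -0.02; mid5 0.1; mid5 0.2; midpk5 -0.0; midpk5 -0.05; toppk5 -0.04; toppk5 -0.19; end6 0.1; end6 -0.18; end6 0.08; endtop6 -0.17; endtop6 -0.17; endtop6 -0.13; sh5 0.53; pocket [539.60902914 -30.42682948]
mouth6a [563.   68.1] [-36.5 -12.3]
mouth6b [537.   68.9] [-38.5  13.6]
end6 [554.7 107.1] [1.3 0.2]
end5 [553.9 108.3] [2.5 1.2]
s6a [562.5  82.4] [-22.3 -10.2]
s6b [542.2  90.6] [-16.4  10.9]
s5a [562.9  87.9] [-16.9 -10. ]
s5b [542.   90.2] [-16.9  11. ]
o6a [584.5 115.2] [ 12.7 -28.5]
o6b [526.9 129.8] [20.8 30.4]
```

>>> play_rows([
  {"offset":[0.0215,0.0105,0],"twist":0},
  {"offset":[0.022,0.011,0],"twist":0},
  {"offset":[0,0,0.03],"twist":0},
  {"offset":[0,0,0],"twist":0},
  {"offset":[0,0,0],"twist":0},
])

```text
time: 7.05
tool_pos: [539.1, -30.0, 306.4]
tcp_rot: [-3.142, 0.002, -0.112]
contact_force: [-0.3, -0.5, -3.0]
grip_width: 23.6
```

>>> play_rows([
  {"offset":[0,0,0],"twist":0},
])

```text
time: 7.15
tool_pos: [539.5, -29.5, 307.7]
tcp_rot: [3.141, -0.001, -0.111]
contact_force: [0.5, 0.6, -2.7]
grip_width: 23.8
```

>>> play_rows([
  {"offset":[0,0,0],"twist":0},
])

```text
time: 7.25
tool_pos: [539.5, -29.2, 307.9]
tcp_rot: [3.141, -0.002, -0.111]
contact_force: [0.2, -0.1, -3.1]
grip_width: 24.1
```

```bash
cat > rel.py <<'E'
from h import *
def rel(o,dx=0,dy=0):
    x0,y0,a=np.load("plate.npy"); d=np.array(o["tool_pos"][:2])-[x0,y0]
    return np.array([d[0]*np.cos(a)+d[1]*np.sin(a),-d[0]*np.sin(a)+d[1]*np.cos(a),o["tool_pos"][2]-226.7, o["tcp_rot"][2]-(a-np.pi/2)])
def fplate(o):
    a=np.load("plate.npy")[2]; f=o["contact_force"]; return np.array([f[0]*np.cos(a)+f[1]*np.sin(a),-f[0]*np.sin(a)+f[1]*np.cos(a),f[2]])
def st():
    o=status.get_obs(); print("t",round(o["time"],2),"bolt in plate",rel(o).round(3),"F plate",fplate(o).round(2),"M",np.round(o["moment"],2),"rp",np.round(o["tcp_rot"][:2],3),"w",round(o["grip_width"],1)); return o
if __name__=="__main__": st()
E
python3 - <<'E'
from rel import *
st()
im,c=snap("wrist","w7"); st()
snap("scene","s7");st()
a=im[0:300,160:480].astype(float); a=((a/255)**.6*255).astype(np.uint8)
cv2.imwrite("pics/w7z.png",cv2.resize(a,None,fx=2,fy=2,interpolation=cv2.INTER_CUBIC)[:,:,::-1])
a=load("s7")[0][150:290,220:420]; cv2.imwrite("pics/s7z.png",cv2.resize(a,None,fx=4,fy=4,interpolation=cv2.INTER_CUBIC)[:,:,::-1])
E
```

```text
t 7.25 bolt in plate [-1.3584e+02  2.8700e-01  8.1215e+01  1.0000e-03] F plate [-0.12 -0.18 -3.11] M [ 0.06 -0.01  0.04] rp [ 3.141e+00 -2.000e-03] w 24.1
t 7.3 bolt in plate [-1.35742e+02  3.24000e-01  8.11130e+01  1.00000e-03] F plate [ 0.22  0.01 -2.5 ] M [-0.02  0.01  0.02] rp [ 3.141e+00 -2.000e-03] w 23.8
t 7.35 bolt in plate [-1.35689e+02  3.44000e-01  8.09630e+01  1.00000e-03] F plate [ 0.42 -0.31 -2.81] M [ 0.01  0.02 -0.01] rp [ 3.141e+00 -2.000e-03] w 23.6
```

View pics/w7z.png

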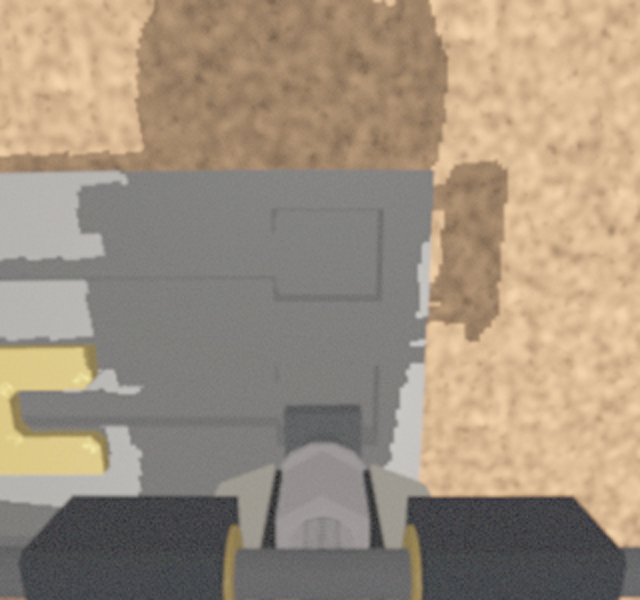

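View pics/s7z.png

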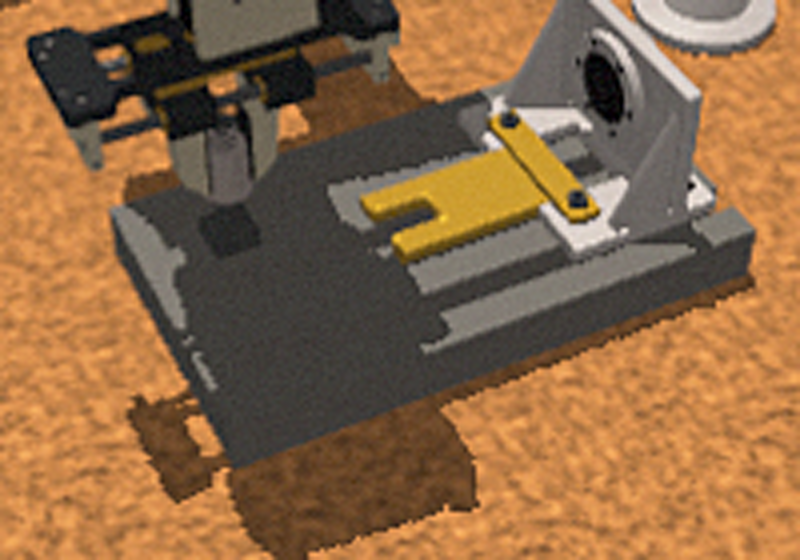

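```bash
python3 - <<'E'
from rel import *
im,c=load("w7"); o=status.get_obs(); T=R.from_euler('xyz',o["tcp_rot"]).as_matrix()
for z in(215.7,226.7):
    print(z,proj(c,[T@np.array([14,s,z])+o["tool_pos"] for s in(-14,14)]).round(1))
g=cv2.cvtColor(np.ascontiguousarray(im),cv2.COLOR_RGB2GRAY).astype(int)
print(g[195:212,312:318].mean(1).round(), g[208:212,296:310].mean(0).round(), g[208:212,334:348].mean(0).round())
E
```

```text
215.7 [[302.5 205.9]
 [341.6 205.9]]
226.7 [[303.4 201.3]
 [340.6 201.3]]
[80. 80. 79. 78. 79. 78. 74. 62. 50. 48. 46. 47. 52. 54. 52. 55. 53.] [71. 69. 71. 72. 74. 69. 59. 54. 53. 53. 52. 52. 52. 53.] [52. 51. 54. 53. 55. 54. 61. 71. 78. 79. 79. 78. 71. 66.]
```

>>> play_rows([
  {"offset":[0.0005,0.001,0.02],"twist":0},
  {"offset":[0,0,0.014],"twist":0},
  {"offset":[0,0,0],"twist":0},
  {"offset":[0,0,0],"twist":0},
  {"offset":[0,0,0],"twist":0},
])

```text
time: 7.85
tool_pos: [540.1, -30.2, 273.8]
tcp_rot: [3.141, -0.002, -0.11]
contact_force: [0.1, 0.6, -2.6]
grip_width: 24.1
```

```bash
python3 - <<'E'
from rel import *
o=st()
im,c=snap("wrist","w8"); snap("scene","s8");st()
T=R.from_euler('xyz',o["tcp_rot"]).as_matrix()
for z in(215.7,226.7):
    print(z,proj(c,[T@np.array([14,s,z])+o["tool_pos"] for s in(-14,14)]).round(1))
a=im[100:300,200:460].astype(float); a=((a/255)**.5*255).astype(np.uint8)
cv2.imwrite("pics/w8z.png",cv2.resize(a,None,fx=3,fy=3,interpolation=cv2.INTER_CUBIC)[:,:,::-1])
a=load("s8")[0][150:290,220:420]; cv2.imwrite("pics/s8z.png",cv2.resize(((a/255)**.5*255).astype(np.uint8),None,fx=4,fy=4,interpolation=cv2.INTER_CUBIC)[:,:,::-1])
E
```

```text
t 7.85 bolt in plate [-1.36739e+02 -4.83000e-01  4.70720e+01  1.00000e-03] F plate [ 0.58 -0.09 -2.62] M [0.02 0.06 0.01] rp [ 3.141e+00 -2.000e-03] w 24.1
t 7.95 bolt in plate [-1.36754e+02 -3.78000e-01  4.69160e+01  1.00000e-03] F plate [-0.06 -0.14 -3.55] M [ 0.02  0.05 -0.02] rp [ 3.141e+00 -2.000e-03] w 23.6
215.7 [[302.7 205.8]
 [341.8 205.8]]
226.7 [[303.6 201.2]
 [340.8 201.2]]
```

View pics/w8z.png

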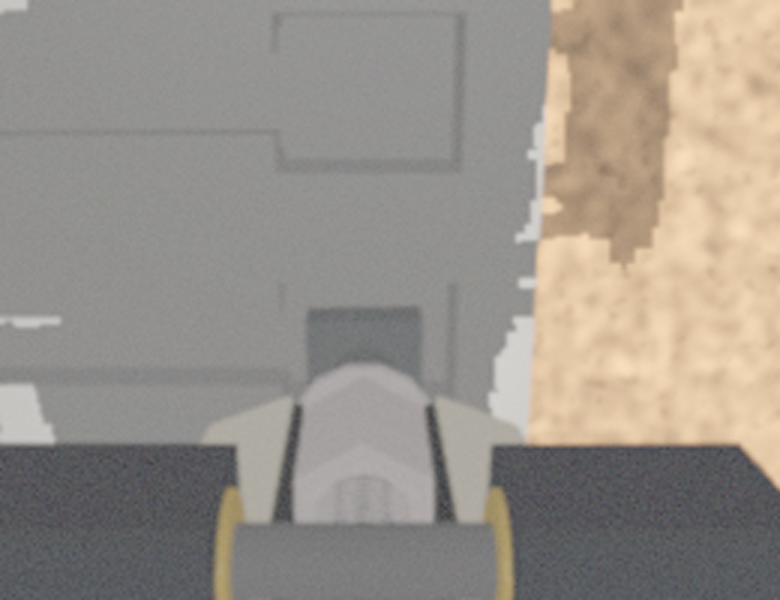

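View pics/s8z.png

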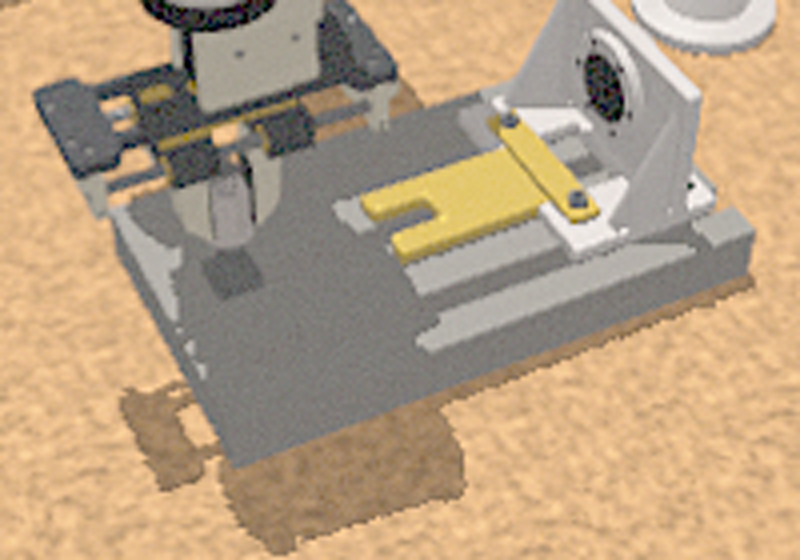

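```bash
python3 - <<'E'
from rel import *
im,c=load("w8"); g=cv2.cvtColor(np.ascontiguousarray(im),cv2.COLOR_RGB2GRAY).astype(float)
x0,y0,a=np.load("plate.npy")
for s in[(235,245),(255,265),(272,282)]:
    p=g[218:236,s[0]:s[1]].mean(1); print(p.round().astype(int))
    pm=np.argmin(p); th=(p[pm]+p[-4:].mean())/2; i=pm+np.argmax(p[pm:]>th); v=218+i-1+(th-p[i-1])/(p[i]-p[i-1])
    P=onz(c,(sum(s)/2-.5,v),40)[:2]-[x0,y0]; print(v,-P[0]*np.sin(a)+P[1]*np.cos(a))
print(g[198:212,312:322].mean(1).round())
st()
E
```

```text
[83 82 82 81 76 73 72 72 72 72 78 82 82 83 82 82 82 81]
227.8533653846154 9.795174752751342
[83 83 82 81 77 72 72 72 72 72 76 81 83 83 82 83 83 82]
228.12239583333334 9.971774077696676
[82 82 83 81 77 72 72 72 72 74 77 82 83 82 82 82 83 82]
227.91319444444446 9.751895424079384
[83. 83. 83. 78. 65. 52. 49. 51. 51. 55. 57. 56. 57. 56.]
t 7.95 bolt in plate [-1.36754e+02 -3.78000e-01  4.69160e+01  1.00000e-03] F plate [-0.06 -0.14 -3.55] M [ 0.02  0.05 -0.02] rp [ 3.141e+00 -2.000e-03] w 23.6
```

>>> play_rows([
  {"offset":[0,0,0.012],"twist":0},
  {"offset":[0,0,0.01],"twist":0},
  {"offset":[0,0,0.007],"twist":0},
  {"offset":[0,0,0],"twist":0},
  {"offset":[0,0,0],"twist":0},
])

```text
time: 8.45
tool_pos: [539.8, -30.2, 243.3]
tcp_rot: [3.142, 0.001, -0.111]
contact_force: [0.1, -0.6, -3.4]
grip_width: 23.5
```

```bash
python3 rel.py
```

```text
t 8.45 bolt in plate [-1.36797e+02 -1.43000e-01  1.66130e+01  1.00000e-03] F plate [-0.59 -0.15 -3.45] M [-0.01  0.03 -0.  ] rp [3.142e+00 1.000e-03] w 23.5
```

Inside the pocket with no contact. Next I'll feel for the floor.

>>> play_rows([
  {"offset":[0,0,0.001],"twist":0},
  {"offset":[0,0,0.001],"twist":0},
  {"offset":[0,0,0],"twist":0},
  {"offset":[0,0,0],"twist":0},
  {"offset":[0,0,0],"twist":0},
])

```text
time: 8.95
tool_pos: [539.8, -30.2, 241.8]
tcp_rot: [3.141, -0.0, -0.111]
contact_force: [-0.8, -0.3, -3.4]
grip_width: 23.5
```

>>> play_rows([
  {"offset":[0,0,0.0005],"twist":0},
  {"offset":[0,0,0],"twist":0},
  {"offset":[0,0,0],"twist":0},
])

```text
time: 9.25
tool_pos: [539.8, -30.2, 241.2]
tcp_rot: [3.142, -0.0, -0.111]
contact_force: [0.6, -0.0, -3.0]
grip_width: 23.9
```

>>> play_rows([
  {"offset":[0,0,0.0005],"twist":0},
  {"offset":[0,0,0],"twist":0},
  {"offset":[0,0,0],"twist":0},
])

```text
time: 9.55
tool_pos: [539.7, -30.2, 240.7]
tcp_rot: [3.141, 0.0, -0.111]
contact_force: [0.5, -0.0, -3.4]
grip_width: 23.8
```

```bash
python3 rel.py
```

```text
t 9.55 bolt in plate [-1.36789e+02 -1.11000e-01  1.39650e+01  1.00000e-03] F plate [ 0.04 -0.52 -3.38] M [-0.   -0.02 -0.02] rp [3.141 0.   ] w 23.8
```

>>> play_rows([
  {"offset":[0,-0.005,0.0003],"twist":0},
  {"offset":[0,-0.005,0],"twist":0},
  {"offset":[0,-0.005,0],"twist":0},
  {"offset":[0,0,0],"twist":0},
])

```text
time: 9.95
tool_pos: [541.4, -14.5, 240.4]
tcp_rot: [-3.142, 0.0, -0.11]
contact_force: [-0.6, -0.0, -3.8]
grip_width: 23.6
```

>>> play_rows([
  {"offset":[0,-0.003,0],"twist":0},
  {"offset":[0,-0.003,0],"twist":0},
  {"offset":[0,-0.003,0],"twist":0},
  {"offset":[0,0,0],"twist":0},
])

```text
time: 10.35
tool_pos: [542.4, -6.0, 240.4]
tcp_rot: [3.142, -0.0, -0.11]
contact_force: [0.1, 1.4, -3.6]
grip_width: 23.5
```

```bash
python3 rel.py
```

```text
t 10.35 bolt in plate [-1.12432e+02 -8.50000e-02  1.37020e+01  1.00000e-03] F plate [ 1.39  0.07 -3.55] M [0.01 0.02 0.01] rp [ 3.142 -0.   ] w 23.5
```

>>> play_rows([
  {"offset":[0,-0.005,0],"twist":0},
  {"offset":[0,-0.008,0],"twist":0},
  {"offset":[0,-0.008,0],"twist":0},
  {"offset":[0,-0.005,0],"twist":0},
  {"offset":[0,0,0],"twist":0},
])

```text
time: 10.85
tool_pos: [545.3, 20.4, 240.4]
tcp_rot: [3.142, -0.0, -0.109]
contact_force: [-0.1, 0.8, -3.0]
grip_width: 24.0
```

```bash
python3 rel.py
```

```text
t 10.85 bolt in plate [-8.5849e+01 -2.1000e-02  1.3693e+01  2.0000e-03] F plate [ 0.75  0.16 -3.05] M [-0.    0.02  0.06] rp [ 3.142 -0.   ] w 24.0
```

>>> play_rows([
  {"offset":[0,-0.006,0],"twist":0},
  {"offset":[0,-0.008,0],"twist":0},
  {"offset":[0,-0.007,0],"twist":0},
  {"offset":[0,-0.004,0],"twist":0},
  {"offset":[0,0,0],"twist":0},
])

```text
time: 11.35
tool_pos: [548.1, 45.0, 240.4]
tcp_rot: [3.142, -0.0, -0.11]
contact_force: [0.7, -0.6, -3.5]
grip_width: 23.9
```

```bash
python3 - <<'E'
from rel import *
st()
im,c=snap("wrist","w9"); snap("scene","s9");st()
a=im[60:300,160:480].astype(float); a=((a/255)**.5*255).astype(np.uint8)
cv2.imwrite("pics/w9z.png",cv2.resize(a,None,fx=2.5,fy=2.5,interpolation=cv2.INTER_CUBIC)[:,:,::-1])
a=load("s9")[0][150:290,220:420]; cv2.imwrite("pics/s9z.png",cv2.resize(((a/255)**.5*255).astype(np.uint8),None,fx=4,fy=4,interpolation=cv2.INTER_CUBIC)[:,:,::-1])
E
```

```text
t 11.35 bolt in plate [-6.1119e+01 -4.0000e-02  1.3682e+01  2.0000e-03] F plate [-0.56 -0.72 -3.52] M [ 0.02 -0.01  0.04] rp [ 3.142 -0.   ] w 23.9
t 11.45 bolt in plate [-6.1719e+01 -7.9000e-02  1.3703e+01  1.0000e-03] F plate [-0.75  1.32 -4.09] M [ 0.06 -0.01  0.01] rp [ 3.141 -0.   ] w 23.4
```

View pics/w9z.png

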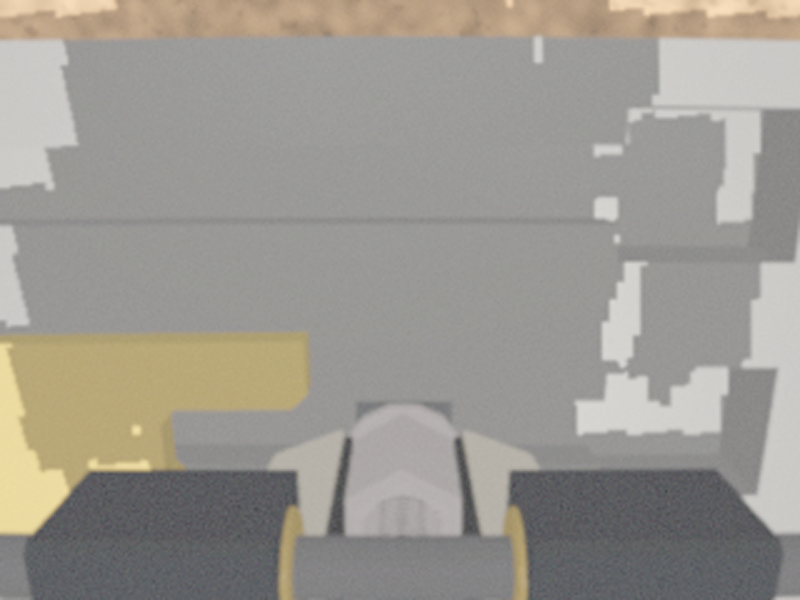

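View pics/s9z.png

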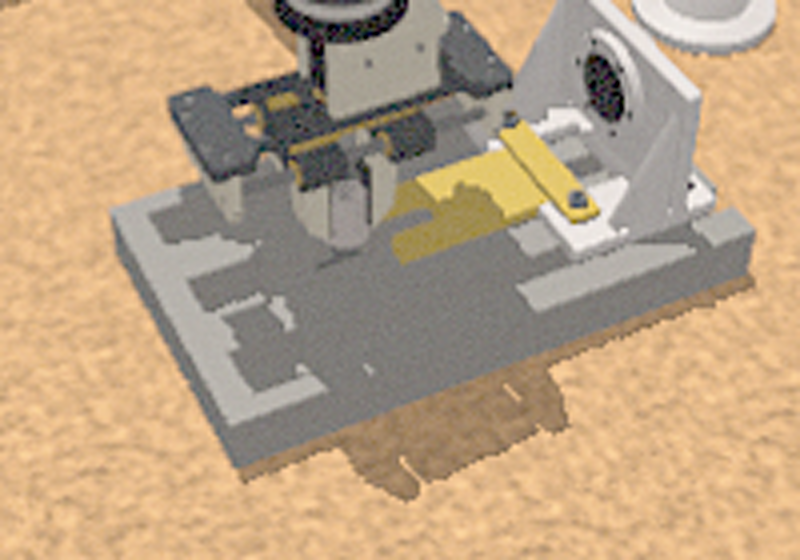

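```bash
python3 - <<'E'
from rel import *
x0,y0,a=np.load("plate.npy")
def pl(P): d=P[:2]-[x0,y0]; return (d[0]*np.cos(a)+d[1]*np.sin(a)).round(1),(-d[0]*np.sin(a)+d[1]*np.cos(a)).round(1)
c6=load("w6")[1];c9=load("w9")[1];c5=load("w5")[1]
print("base front",pl(onz(c6,(100+103/2.5,30+390/2.5),50)),pl(onz(c5,(170/2.5,30+415/2.5),50)),pl(onz(c5,(98/2.5,30+135/2.5),50)))
print("strap front top",pl(onz(c6,(100+84/2.5,30+448/2.5),62)),pl(onz(c5,(156/2.5,30+470/2.5),62)),pl(onz(c5,(84/2.5,30+195/2.5),62)))
print("fork end w9",pl(onz(c9,(160+165/2.5,60+425/2.5),50)), "mouth",pl(onz(c9,(160+308/2.5,60+370/2.5),50)))
E
```

```text
base front (np.float64(59.9), np.float64(32.7)) (np.float64(59.1), np.float64(32.9)) (np.float64(61.6), np.float64(-73.3))
strap front top (np.float64(63.8), np.float64(52.4)) (np.float64(59.9), np.float64(51.9)) (np.float64(60.8), np.float64(-52.2))
fork end w9 (np.float64(1.0), np.float64(-6.0)) mouth (np.float64(-36.6), np.float64(-21.0))
```

>>> play_rows([
  {"offset":[0,-0.005,0],"twist":0},
  {"offset":[0,-0.006,0],"twist":0},
  {"offset":[0,-0.005,0],"twist":0},
  {"offset":[0,-0.003,0],"twist":0},
  {"offset":[0,0,0],"twist":0},
])

```text
time: 11.95
tool_pos: [550.1, 63.8, 240.4]
tcp_rot: [3.142, -0.0, -0.11]
contact_force: [-0.1, -0.3, -3.7]
grip_width: 23.9
```

```bash
python3 rel.py
```

```text
t 11.95 bolt in plate [-4.2235e+01  3.0000e-03  1.3669e+01  1.0000e-03] F plate [-0.32  0.02 -3.73] M [0.07 0.02 0.08] rp [ 3.142 -0.   ] w 23.9
```

>>> play_rows([
  {"offset":[0,-0.004,0],"twist":0},
  {"offset":[0,-0.005,0],"twist":0},
  {"offset":[0,-0.005,0],"twist":0},
  {"offset":[0,-0.003,0],"twist":0},
  {"offset":[0,0,0],"twist":0},
])

```text
time: 12.45
tool_pos: [552.0, 80.6, 240.4]
tcp_rot: [3.142, -0.0, -0.11]
contact_force: [0.4, -0.1, -2.7]
grip_width: 23.8
```

>>> play_rows([
  {"offset":[0,-0.003,0],"twist":0},
  {"offset":[0,-0.003,0],"twist":0},
  {"offset":[0,-0.001,0],"twist":0},
  {"offset":[0,0,0],"twist":0},
  {"offset":[0,0,0],"twist":0},
])

```text
time: 12.95
tool_pos: [552.8, 87.0, 240.4]
tcp_rot: [3.141, -0.0, -0.111]
contact_force: [0.2, -0.2, -4.6]
grip_width: 23.8
```

```bash
python3 rel.py
```

```text
t 12.95 bolt in plate [-1.8814e+01 -5.4000e-02  1.3698e+01  1.0000e-03] F plate [-0.16 -0.18 -4.61] M [ 0.04 -0.02  0.01] rp [ 3.141 -0.   ] w 23.8
```

Expected home is near x = -7. I'll creep in 1 mm steps and watch force.y, which should go negative on contact.

>>> play_rows([
  {"offset":[0,-0.002,0],"twist":0},
  {"offset":[0,-0.002,0],"twist":0},
  {"offset":[0,-0.001,0],"twist":0},
  {"offset":[0,0,0],"twist":0},
  {"offset":[0,0,0],"twist":0},
])

```text
time: 13.45
tool_pos: [553.3, 92.1, 240.4]
tcp_rot: [3.141, 0.0, -0.11]
contact_force: [0.3, 0.0, -3.3]
grip_width: 23.9
```

>>> play_rows([
  {"offset":[0,-0.001,0],"twist":0},
  {"offset":[0,0,0],"twist":0},
])

```text
time: 13.65
tool_pos: [553.4, 93.0, 240.4]
tcp_rot: [3.142, -0.0, -0.111]
contact_force: [0.4, 0.1, -3.7]
grip_width: 23.6
```

>>> play_rows([
  {"offset":[0,-0.001,0],"twist":0},
  {"offset":[0,0,0],"twist":0},
])

```text
time: 13.85
tool_pos: [553.6, 94.1, 240.4]
tcp_rot: [3.142, -0.0, -0.111]
contact_force: [-0.5, -0.1, -2.8]
grip_width: 23.7
```

```bash
python3 rel.py
```

```text
t 13.85 bolt in plate [-1.1712e+01 -4.1000e-02  1.3691e+01  1.0000e-03] F plate [-0.19  0.51 -2.79] M [ 0.03  0.   -0.04] rp [ 3.142 -0.   ] w 23.7
```

>>> play_rows([
  {"offset":[0,-0.0005,0],"twist":0},
  {"offset":[0,-0.0005,0],"twist":0},
  {"offset":[0,0,0],"twist":0},
  {"offset":[0,0,0],"twist":0},
])

```text
time: 14.25
tool_pos: [553.7, 95.0, 240.4]
tcp_rot: [3.141, -0.0, -0.111]
contact_force: [-0.3, 0.4, -3.3]
grip_width: 24.0
```

```bash
python3 rel.py
```

```text
t 14.25 bolt in plate [-1.0786e+01 -4.9000e-02  1.3708e+01  1.0000e-03] F plate [ 0.33  0.37 -3.29] M [ 0.06 -0.07  0.05] rp [ 3.141 -0.   ] w 24.0
```

>>> play_rows([
  {"offset":[0,-0.0005,0],"twist":0},
  {"offset":[0,-0.0005,0],"twist":0},
  {"offset":[0,0,0],"twist":0},
  {"offset":[0,0,0],"twist":0},
])

```text
time: 14.65
tool_pos: [553.8, 96.0, 240.4]
tcp_rot: [3.141, -0.0, -0.111]
contact_force: [0.2, 0.8, -2.1]
grip_width: 24.5
```

```bash
python3 rel.py
```

```text
t 14.65 bolt in plate [-9.7690e+00 -3.9000e-02  1.3684e+01  1.0000e-03] F plate [ 0.79 -0.11 -2.14] M [0.06 0.09 0.03] rp [ 3.141 -0.   ] w 24.5
```

>>> play_rows([
  {"offset":[0,-0.0005,0],"twist":0},
  {"offset":[0,0,0],"twist":0},
  {"offset":[0,0,0],"twist":0},
])

```text
time: 14.95
tool_pos: [553.8, 96.5, 240.4]
tcp_rot: [3.141, 0.0, -0.111]
contact_force: [0.3, -0.0, -4.3]
grip_width: 23.9
```

```bash
python3 rel.py
```

```text
t 14.95 bolt in plate [-9.2820e+00 -3.9000e-02  1.3685e+01  1.0000e-03] F plate [ 0.   -0.27 -4.27] M [0.03 0.04 0.  ] rp [3.141 0.   ] w 23.9
```

>>> play_rows([
  {"offset":[0,0,0.0004],"twist":0},
  {"offset":[0,0,0],"twist":0},
  {"offset":[0,0,0],"twist":0},
])

```text
time: 15.25
tool_pos: [553.8, 96.5, 240.0]
tcp_rot: [3.141, 0.0, -0.111]
contact_force: [-0.3, 0.4, -2.5]
grip_width: 23.7
```

>>> play_rows([
  {"offset":[0,-0.0005,0],"twist":0},
  {"offset":[0,0,0],"twist":0},
  {"offset":[0,0,0],"twist":0},
])

```text
time: 15.55
tool_pos: [553.9, 97.0, 240.0]
tcp_rot: [3.142, -0.0, -0.111]
contact_force: [-0.2, 0.0, -2.5]
grip_width: 24.1
```

```bash
python3 rel.py
```

```text
t 15.55 bolt in plate [-8.7860e+00 -4.9000e-02  1.3297e+01  1.0000e-03] F plate [-0.02  0.18 -2.53] M [0.02 0.04 0.01] rp [ 3.142 -0.   ] w 24.1
```

>>> play_rows([
  {"offset":[0,-0.0005,0],"twist":0},
  {"offset":[0,0,0],"twist":0},
  {"offset":[0,0,0],"twist":0},
])

```text
time: 15.85
tool_pos: [553.9, 97.5, 240.0]
tcp_rot: [3.142, 0.0, -0.111]
contact_force: [0.3, 0.1, -3.2]
grip_width: 24.1
```

```bash
python3 rel.py
```

```text
t 15.85 bolt in plate [-8.2820e+00 -3.8000e-02  1.3294e+01  1.0000e-03] F plate [ 0.14 -0.26 -3.23] M [ 0.05  0.02 -0.01] rp [3.142 0.   ] w 24.1
```

>>> play_rows([
  {"offset":[0,-0.0005,0],"twist":0},
  {"offset":[0,0,0],"twist":0},
  {"offset":[0,0,0],"twist":0},
])

```text
time: 16.15
tool_pos: [554.0, 98.0, 240.0]
tcp_rot: [3.141, -0.0, -0.111]
contact_force: [0.6, -0.3, -3.0]
grip_width: 23.6
```

```bash
python3 rel.py
```

```text
t 16.15 bolt in plate [-7.7940e+00 -4.8000e-02  1.3278e+01  1.0000e-03] F plate [-0.26 -0.6  -2.96] M [ 0.05 -0.01 -0.  ] rp [ 3.141 -0.   ] w 23.6
```

>>> play_rows([
  {"offset":[0,-0.0004,0],"twist":0},
  {"offset":[0,0,0],"twist":0},
])

```text
time: 16.35
tool_pos: [554.0, 98.4, 240.0]
tcp_rot: [3.142, -0.0, -0.111]
contact_force: [0.5, -0.7, -2.5]
grip_width: 23.9
```

```bash
python3 rel.py
```

```text
t 16.35 bolt in plate [-7.3620e+00 -4.6000e-02  1.3274e+01  1.0000e-03] F plate [-0.6  -0.58 -2.53] M [ 0.06  0.08 -0.04] rp [ 3.142 -0.   ] w 23.9
```

>>> play_rows([
  {"offset":[0,-0.0004,0],"twist":0},
  {"offset":[0,0,0],"twist":0},
])

```text
time: 16.55
tool_pos: [554.1, 98.8, 240.0]
tcp_rot: [3.142, 0.0, -0.111]
contact_force: [-0.5, -0.3, -3.8]
grip_width: 23.6
```

```bash
python3 rel.py
```

```text
t 16.55 bolt in plate [-6.9620e+00 -3.0000e-02  1.3274e+01  1.0000e-03] F plate [-0.38  0.48 -3.82] M [ 0.02  0.   -0.03] rp [3.142 0.   ] w 23.6
```

>>> play_rows([
  {"offset":[0,-0.0003,0],"twist":0},
  {"offset":[0,0,0],"twist":0},
])

```text
time: 16.75
tool_pos: [554.1, 99.0, 240.0]
tcp_rot: [3.141, 0.0, -0.111]
contact_force: [0.4, -0.5, -3.6]
grip_width: 24.1
```

```bash
python3 rel.py
```

```text
t 16.75 bolt in plate [-6.7450e+00 -3.8000e-02  1.3257e+01  1.0000e-03] F plate [-0.42 -0.43 -3.56] M [-0.1  -0.01  0.02] rp [3.141 0.   ] w 24.1
```

>>> play_rows([
  {"offset":[0,-0.0003,0],"twist":0},
  {"offset":[0,0,0],"twist":0},
])

```text
time: 16.95
tool_pos: [554.1, 99.2, 240.0]
tcp_rot: [3.141, 0.0, -0.111]
contact_force: [-0.1, -1.6, -3.2]
grip_width: 23.9
```

```bash
python3 rel.py
```

```text
t 16.95 bolt in plate [-6.5930e+00 -6.4000e-02  1.3284e+01  1.0000e-03] F plate [-1.55 -0.12 -3.24] M [-0.37  0.07  0.04] rp [3.141 0.   ] w 23.9
```

>>> play_rows([
  {"offset":[0,-0.0003,0],"twist":0},
  {"offset":[0,0,0],"twist":0},
])

```text
time: 17.15
tool_pos: [554.2, 99.3, 240.0]
tcp_rot: [3.141, 0.0, -0.11]
contact_force: [-0.6, -4.1, -2.5]
grip_width: 23.8
```

```bash
python3 rel.py
```

```text
t 17.15 bolt in plate [-6.4380e+00 -6.0000e-02  1.3277e+01  1.0000e-03] F plate [-4.15  0.09 -2.46] M [-0.87  0.13 -0.02] rp [3.141 0.   ] w 23.8
```

>>> play_rows([
  {"offset":[0,-0.0003,0],"twist":0},
  {"offset":[0,0,0],"twist":0},
])

```text
time: 17.35
tool_pos: [554.2, 99.4, 240.0]
tcp_rot: [3.14, 0.0, -0.11]
contact_force: [-0.8, -5.3, -2.5]
grip_width: 23.8
```

```bash
python3 rel.py
```

```text
t 17.35 bolt in plate [-6.3240e+00 -6.5000e-02  1.3262e+01  1.0000e-03] F plate [-5.36  0.17 -2.46] M [-1.09  0.23  0.05] rp [3.14 0.  ] w 23.8
```

>>> play_rows([
  {"offset":[0,0.0003,0.0002],"twist":0},
  {"offset":[0,0,0],"twist":0},
  {"offset":[0,0,0],"twist":0},
])

```text
time: 17.65
tool_pos: [554.2, 99.3, 239.9]
tcp_rot: [3.141, -0.0, -0.111]
contact_force: [-0.7, -5.0, -1.4]
grip_width: 24.0
```

```bash
python3 rel.py
```

```text
t 17.65 bolt in plate [-6.4480e+00 -7.2000e-02  1.3233e+01  1.0000e-03] F plate [-5.04  0.13 -1.43] M [-1.05  0.28  0.06] rp [ 3.141 -0.   ] w 24.0
```

>>> play_rows([
  {"offset":[0,0.0002,0],"twist":0},
  {"offset":[0,0,0],"twist":0},
  {"offset":[0,0,0],"twist":0},
])

```text
time: 17.95
tool_pos: [554.1, 99.3, 239.9]
tcp_rot: [3.141, -0.0, -0.111]
contact_force: [-1.0, -4.9, -0.7]
grip_width: 23.8
```

```bash
python3 rel.py
```

```text
t 17.95 bolt in plate [-6.4970e+00 -5.6000e-02  1.3195e+01  1.0000e-03] F plate [-4.96  0.47 -0.71] M [-0.91  0.22 -0.  ] rp [ 3.141 -0.   ] w 23.8
```

>>> play_rows([
  {"offset":[0,0.0002,0],"twist":0},
  {"offset":[0,0,0],"twist":0},
  {"offset":[0,0,0],"twist":0},
])

```text
time: 18.25
tool_pos: [554.1, 99.2, 239.9]
tcp_rot: [3.141, -0.0, -0.111]
contact_force: [-1.2, -5.4, -0.1]
grip_width: 24.1
```

```bash
python3 rel.py
```

```text
t 18.25 bolt in plate [-6.5590e+00 -6.4000e-02  1.3183e+01  1.0000e-03] F plate [-5.53  0.56 -0.1 ] M [-0.89  0.29  0.02] rp [ 3.141 -0.   ] w 24.1
```

>>> play_rows([
  {"offset":[0,0.0004,0],"twist":0},
  {"offset":[0,0,0],"twist":0},
  {"offset":[0,0,0],"twist":0},
  {"offset":[0,0,0],"twist":0},
])

```text
time: 18.65
tool_pos: [554.1, 99.0, 239.7]
tcp_rot: [-3.141, -0.0, -0.111]
contact_force: [-0.6, -1.8, -1.9]
grip_width: 23.8
```

```bash
python3 - <<'E'
from rel import *
o=st(); print(o["tcp_rot"][0]-np.pi)
snap("scene","s10"); o=st()
a=load("s9")[0].astype(float);b=load("s10")[0].astype(float)
y=slice(150,290);x=slice(220,420)
out=np.vstack([a[y,x],b[y,x]]); cv2.imwrite("pics/s10z.png",cv2.resize(((out/255)**.6*255).astype(np.uint8),None,fx=2.1,fy=2.1,interpolation=cv2.INTER_CUBIC)[:,:,::-1])
# bracket upright patch shift
ga,gb=[cv2.cvtColor(np.ascontiguousarray(load(n)[0]),cv2.COLOR_RGB2GRAY) for n in("s8","s10")]
for (y0,y1,x0,x1) in[(150,205,362,400),(195,215,350,370)]:
    print(cv2.phaseCorrelate(ga[y0:y1,x0:x1].astype(np.float32),gb[y0:y1,x0:x1].astype(np.float32)))
E
```

```text
t 18.65 bolt in plate [-6.7250e+00 -5.3000e-02  1.3027e+01  1.0000e-03] F plate [-1.91  0.44 -1.86] M [-0.45  0.08 -0.03] rp [-3.141 -0.   ] w 23.8
-6.283001336960079
t 18.7 bolt in plate [-6.7240e+00 -4.3000e-02  1.3045e+01  1.0000e-03] F plate [-1.05 -0.1  -2.65] M [-0.36  0.08  0.06] rp [-3.141 -0.   ] w 23.8
((0.05670005534265954, -0.0739410801652447), 0.9139757199585438)
((0.08217890554029061, -0.5259288271925282), 0.9447815239429473)
```

View pics/s10z.png

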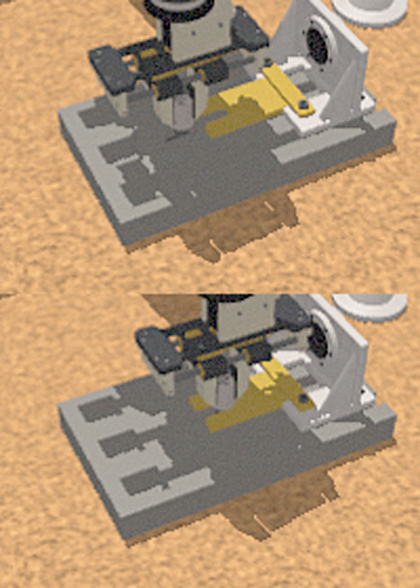

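It bears on the fork end at 1–2 N, with the head at floor height. The upright in the scene view has shifted under 0.1 px, so the bracket hasn't moved. Releasing.

>>> play_rows([
  {"offset":[0,0,0],"twist":0},
  {"offset":[0,0,0],"twist":0},
  {"offset":[0,0,0],"twist":0},
  {"offset":[0,0,0],"twist":0},
  {"offset":[0,0,0],"twist":0},
], jaw=130)

```text
time: 19.2
tool_pos: [554.1, 99.0, 239.9]
tcp_rot: [-3.141, -0.0, -0.111]
contact_force: [-0.7, -0.6, 0.5]
grip_width: 45.0
```

```bash
python3 - <<'E'
from rel import *
st()
im,c=snap("wrist","w11"); st()
a=im[60:300,160:480].astype(float); a=((a/255)**.5*255).astype(np.uint8)
cv2.imwrite("pics/w11z.png",cv2.resize(a,None,fx=2.5,fy=2.5,interpolation=cv2.INTER_CUBIC)[:,:,::-1])
E
```

```text
t 19.2 bolt in plate [-6.8010e+00 -6.0000e-02  1.3178e+01  1.0000e-03] F plate [-0.68  0.6   0.46] M [0.02 0.04 0.01] rp [-3.141 -0.   ] w 45.0
t 19.25 bolt in plate [-6.8410e+00 -5.1000e-02  1.3139e+01  1.0000e-03] F plate [-0.02 -0.86 -0.63] M [ 0.05  0.02 -0.02] rp [-3.142 -0.   ] w 44.5
```

View pics/w11z.png

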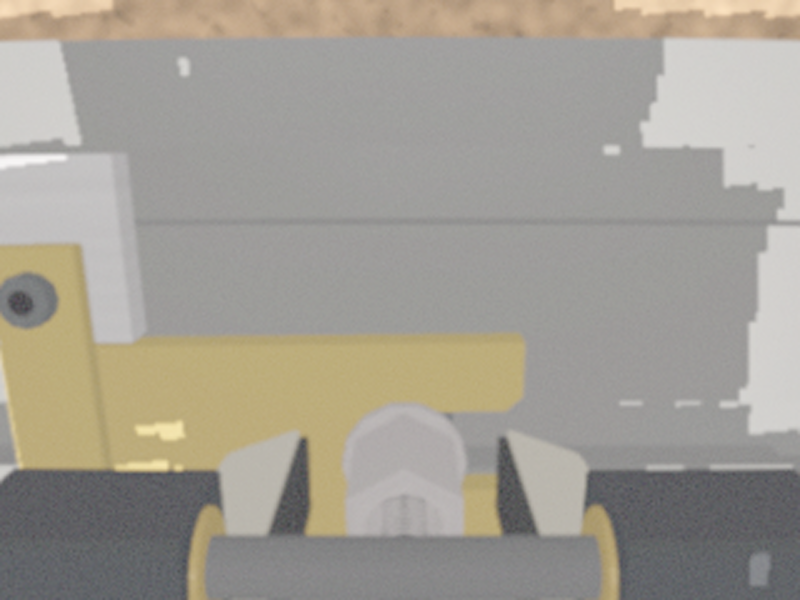

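>>> play_rows([
  {"offset":[0,0,-0.01],"twist":0},
  {"offset":[0,0,-0.02],"twist":0},
  {"offset":[0,0,-0.03],"twist":0},
  {"offset":[0,0,-0.04],"twist":0},
  {"offset":[0,0,-0.03],"twist":0},
])

```text
time: 19.75
tool_pos: [554.1, 98.9, 372.9]
tcp_rot: [-3.141, -0.002, -0.111]
contact_force: [0.6, -0.5, 1.2]
grip_width: 45.0
```

>>> play_rows([
  {"offset":[-0.03,0,-0.02],"twist":0},
  {"offset":[-0.03,0.02,0],"twist":0},
  {"offset":[0,0,0],"twist":0},
  {"offset":[0,0,0],"twist":0},
  {"offset":[0,0,0],"twist":0},
])

```text
time: 20.25
tool_pos: [492.9, 85.7, 390.2]
tcp_rot: [-3.141, -0.001, -0.111]
contact_force: [0.5, 0.7, -0.2]
grip_width: 45.4
```

```bash
python3 - <<'E'
from rel import *
st()
im,c=snap("wrist","w12"); snap("scene","s12")
x0,y0,a=np.load("plate.npy")
q=im[0:260,160:480]; cv2.imwrite("pics/w12z.png",cv2.resize(((q/255)**.5*255).astype(np.uint8),None,fx=2.2,fy=2.2,interpolation=cv2.INTER_CUBIC)[:,:,::-1])
q=load("s12")[0][130:290,220:440]; cv2.imwrite("pics/s12z.png",cv2.resize(((q/255)**.6*255).astype(np.uint8),None,fx=3.5,fy=3.5,interpolation=cv2.INTER_CUBIC)[:,:,::-1])
ga,gb=[cv2.cvtColor(np.ascontiguousarray(load(n)[0]),cv2.COLOR_RGB2GRAY) for n in("s8","s12")]
print(cv2.phaseCorrelate(ga[150:205,362:400].astype(np.float32),gb[150:205,362:400].astype(np.float32)))
Rz=np.array([[np.cos(a),-np.sin(a)],[np.sin(a),np.cos(a)]])
P=Rz@[-6.5,0.2]+[x0,y0]; print("pred top",proj(c,[*P,105]),"scene",proj(load("s12")[1],[*P,105]))
E
```

```text
t 20.25 bolt in plate [-26.76   59.283 163.46    0.   ] F plate [ 0.72 -0.38 -0.22] M [ 0.01  0.02 -0.02] rp [-3.141e+00 -1.000e-03] w 45.4
((-0.02668355232113484, -0.004883938556016432), 0.998680739402771)
pred top [[299.63513598 134.38769594]] scene [[326.3826666  184.56083588]]
```

View pics/w12z.png

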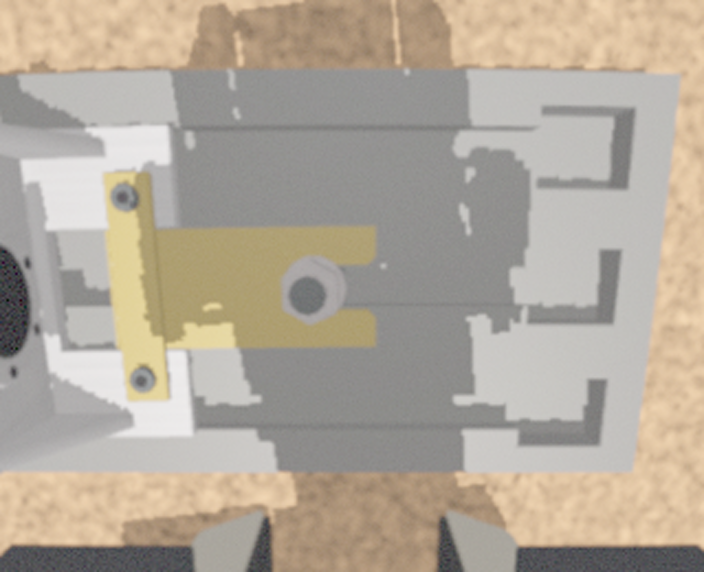

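View pics/s12z.png

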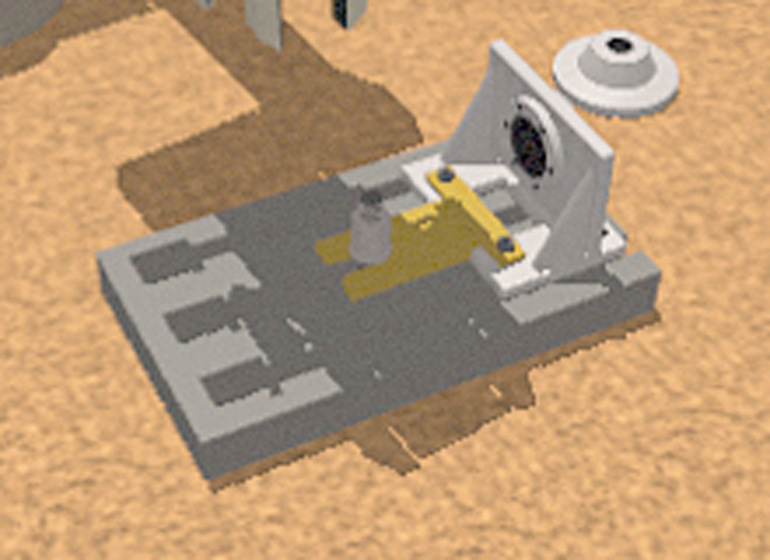

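The bolt's top is at (300,134.5) in the wrist view; I predicted (299.6,134.4). It stands upright at the fork's end, and the bracket has shifted under 0.03 px. Handing in.

```bash
python3 -c "
from plant import ticket; print(ticket.close_job())"
```

```text
the job is handed in; nothing more can be done
None
```

The largest T-bolt is in the bracket's fork and bears on the end of its slot. It was released upright, and the job was handed in at about 20 s of the 64 s allowed.

I gripped the bolt by its ±x flats, turned it about 13.5° to line up with the plate and lowered its head into the middle pocket. I then slid it along the slot until it touched the end wall at plate x ≈ -6.6 mm. The reading peaked at about 5.5 N, below the bracket's 7 N limit, and I eased it to 1–2 N before opening the jaws.

**Final checks:**
- **Bolt position:** its top was at (300, 134.5) in the wrist view, against a predicted (299.6, 134.4).
- **Bracket:** the upright moved less than 0.03 px in the scene view between before the insertion and after the release.
- **Other parts:** I did not go near the coupling, hex key, valve or smaller bolts; of these, only the coupling shows in my last pictures.

**Readings that disagreed:**
- **Contact force:** it stayed near 5 N for the first 0.7 mm I backed off, then fell. I put this down to the arm flexing and the head rubbing on the slot floor.
- **Bracket patch:** while the bolt was bearing on the fork, a second, smaller picture patch on the bracket shifted 0.5 px. The gripper and its shadow overlapped that patch, and I did not repeat that check afterwards.
- **Plate height:** it measured 41 mm against the 40 mm given.

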